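Snap the missing chew bone into the clip display

TASK

One place in the clip display on the pet-shop counter is empty. Take the long, double-knobbed chew bone that lies loose on the counter and snap it sideways into the empty pair of spring clips, pushed fully home in both clips, and let go of it. Leave the short bone and the ridged stick where they lie.

Things in the scene. Friction and masses are not known exactly. Their poses are not given: they have to be found in the camera images.
- bone_center (a point): Centre of the loose long chew bone: rigid tan nylon, 180 mm long, about 110 g; a round shaft 20 mm thick, bare for 112 mm, with two round knobs side by side at each end (34 mm thick, 60 mm wide over the pair). It lies flat, the shaft's middle line 17 mm above the counter. x along the shaft, z up. Grasp across the middle of the shaft.
- slot_seat (a point): Where the shaft's centre comes to rest in the one empty of 3 places (90 mm apart) on a black board, 62 mm above the counter. 2 steel clips, 12 mm wide, stand 30 mm either way along x (the bone's line), free between them to 44 mm below. Sprung jaws flare up from a 15 mm gap, 8.5 mm above this point, to a 33 mm mouth at 34 mm. Press straight down past the snap (about 10 N) until it stops. z up.
- short_bone_center (a point): Centre of the short chew bone, a bystander: same shape and colour and the same 20 mm shaft, but only 114 mm long. Too short for the clips; leave it where it lies. x along it, its centre 17 mm above the counter.
- stick_center (a point): Centre of the straight chew stick, a bystander: 180 mm long, 20 mm thick, with two square ridges (30 mm wide) and no knobs. Leave it where it lies. x along it, its centre 10 mm above the counter.
Mind the look-alikes: they are no part of the job. Leave any orange or red look-alike of the part that bears bone_center alone.

How it is judged (in metres and radians):
At the end, for the whole second after the job is handed in: The long bone lies released and fully home in both clips of the empty place: its centre within 22 mm of the seat point along the shaft, 6 mm across it and 5 mm in height, its shaft within 0.1 rad of the clips' line. The short bone and the stick were never moved by more than 20 mm (x of bone_center in the frame of slot_seat between -0.022 and 0.022 m and y of bone_center in the frame of slot_seat between -0.006 and 0.006 m and z of bone_center in the frame of slot_seat between -0.005 and 0.005 m and angle between the x axis of bone_center and the x axis of slot_seat, either way round below 0.1 rad); the robot touches nothing.
It fails at once if the short bone is moved more than 20 mm (distance of short_bone_center from where it was at the start of the episode above 0.02 m).
It fails at once if the stick is moved more than 20 mm (distance of stick_center from where it was at the start of the episode above 0.02 m).
It also fails if it takes over 37 s, if anything falls off the work surface, if the arm or the gripper's body presses on something with over 40 N, if the wrist force passes 120 N, or if a joint passes its speed limit or range.

ROBOT

A 6-joint arm with a two-finger parallel gripper is mounted at the origin on the work surface. World frame = base frame: x ahead of the robot, y to its left, z up, the work surface at z = 0. Lengths are in mm, angles in rad, forces in N, time in s.
With the tool pointing down it reaches from about 275 to 875 mm from the base axis. Payload 12.5 kg.
Tool frame: the origin (TCP) lies at the very end of the fingers, on their centre line; the grasp point (between the pads) lies 19 mm behind it; z points along the fingers, y is the direction in which the jaws open and shut (so a half turn about z gives the same grasp; the last joint's range is limited). The gripper opens to 85 mm and grips with 20 to 120 N. Pads are 22 mm wide; open, the fingers measure 114 mm over their backs; the gripper's body (76 mm by 85 mm) begins 54 mm behind the grasp point. The pads swing forward as they close: fully open they stand 13 mm farther back than shut.
Start: joints at [-1.321, 0.351, 1.652, -0, 1.139, -0.085], TCP at [180.738, -519.44, 191.79] pointing down, gripper open.
Joint ranges: [-2.75, 2.75], [-0.79, 2.1], [0.01, 2.65], [-1.57, 4.71], [0.07, 3.14], [-2.87, 2.87]. Speed limits (rad/s): [2.22, 2.22, 2.79, 3.14, 3.14, 3.14].

INTERFACE

Orientations are given as a rotation vector (axis times angle).
In Python, from workcell import read_state, capture, job, models gives the robot as it stands.
- The arm moves only by the shell command python3 -m crank 'ROWS'. ROWS is JSON, a list of rows, each a list of 3 entries, a list of its own where there are three numbers: the shift along the world's x, y, z in units of 0.4 m (1.0 is 0.4 m), then the turn about the world's z in units of 60 degrees (1.0 is 60 degrees), then the gripper's target within -1 to 1 (fully open at 1, half-way at 0, shut at -1). In form: [[[dx, dy, dz], spin, hand], ...]. A call has 1 to 10 rows; each row shifts and turns the pose as measured when the row begins; what a row does not reach is not made up. A row lasts 1/10 s, in which the tool goes at most 50 mm and 8.59 degrees, less where a joint would pass 70% of its speed; a pose out of reach is approached as far as the arm can. A call with a number of a shift or a turn outside -1 to 1 is refused whole. A call with a gripper value outside its range is refused whole. The fingers move at their own pace and stop on an object; the grip force is fixed at half the most. Time passes only in rows, so rows that do not move let the fingers close. It gives the time, the measured TCP pose, the force and the opening at its end, in the units of the state.
- read_state(): the state, without advancing time (a new reading comes with each control period).
- capture(name): name is "side" or "top"; returns a dict with "color" (480x640x3 uint8, red, green, blue), "range_z" (480x640 float32, mm along the optical axis (not along the pixel's ray), 0 where there is no reading), "K" (3x3 intrinsics, pixels), "k1" (the pictures are not rectified: a ray, as slopes to the right and down, at radius r is drawn at 1 + k1 r^2 times it, then the intrinsics apply), "world_from_camera" (4x4, takes a point from camera to world coordinates). Camera axes: x right, y down, z forward; pixel columns grow to the right and rows downward; lengths in mm; the calibration is good to about 2 mm. A picture is of the moment at which its call begins.
- job.job_done(): hands the job in, once; it reports no verdict.
Trained networks look in a picture, given as the dict that the camera call returned (one of the last four; its "shot" number tells which), for a name from the list of things; names that differ only in an ending like _2 or _b are one class to them, and where a whole thing is asked for, a point or a joint stands for the part that bears it (a point fixed in the world has none). Each returns a list of dicts, best first, with "conf" (0 to 1); they miss things now and then, are a little off and sometimes report something else, mostly with a low value. They report only what shows in the picture. A call takes as long as a camera call. They do not tell look-alikes from the thing itself.
- models.spot_in(name, picture): "location" ([column, row] as shares, 0 to 1, of the picture: columns of its width, rows of its height, amid what is visible of it).
- models.regions_of(name, picture): "region" (480x640 bool, what is visible of it) and "location" ([column, row] as shares, 0 to 1, of the picture: columns of its width, rows of its height, amid what is visible of it).
The state is a dict: "clock": time; "q": joint angles; "dq": joint speeds; "joint_efforts": joint torques, N m; "ee_pos": TCP position; "tcp_rot": TCP orientation; "wrist_force": force on the tool from outside, world axes, zero at the start; "torque": the same for the moment, N m; "gripper_width": finger opening in mm.
Only numpy, scipy, OpenCV 4.12 (cv2) and the standard library are available. Lean on these libraries where they do the work, as an engineer would, in place of code of your own. Each camera call takes 0.05 s, during which the arm holds its last target. There are 200 camera calls.

## Working session

There is one attempt and no reset: what is moved stays moved. The work goes in short steps, Python scripts to look and compute and a shell command to move; the robot and the scene stay as the last step left them, time stands still between calls to the robot, and variables do not carry over. Pictures are saved under pics/ and viewed, about 8 in all and at most 12, crops included, and the job is handed in when it is done.

```bash
mkdir -p pics; cat > h.py <<'E'
import numpy as np, cv2
from workcell import read_state, capture, job, models
def cloud(p):
    K=p["K"];h,w=p["range_z"].shape
    u,v=np.meshgrid(np.arange(w),np.arange(h))
    k=np.array([p["k1"],0,0,0],float)
    n=cv2.undistortPoints(np.stack([u,v],-1).reshape(-1,1,2).astype(np.float64),np.array(K,float),k).reshape(h,w,2)
    z=p["range_z"].astype(float)
    c=np.stack([n[...,0]*z,n[...,1]*z,z,np.ones_like(z)],-1)
    W=(c@np.array(p["world_from_camera"]).T)[...,:3]
    W[z==0]=np.nan
    return W
def save(p,n): cv2.imwrite(f"pics/{n}.png",p["color"][...,::-1])
E
python3 - <<'E'
from h import *
for c in ("top","side"):
    p=capture(c);save(p,c+"0");W=cloud(p);np.save(c+"W.npy",W)
    print(c,np.array(p["world_from_camera"]).round(2).tolist(),p["K"],p["k1"])
    for n in("bone_center","slot_seat","short_bone_center","stick_center"):
        for r in models.regions_of(n,p)[:5]:
            m=r["region"];P=W[m];P=P[~np.isnan(P[:,0])]
            if len(P)<5: print(n,r["conf"],r["location"]);continue
            q=P[:,:2];me=q.mean(0);e,V=np.linalg.eigh(np.cov(q.T));a=V[:,1];t=(q-me)@a
            print(n,round(r["conf"],2),np.array(r["location"])*[640,480],len(P),me.round(1),P[:,2].max().round(),"ang",np.arctan2(a[1],a[0]).round(3),"len",np.ptp(t).round())
        if n=="slot_seat": print([ (r["conf"],np.array(r["location"])*[640,480]) for r in models.spot_in(n,p)[:4]])
print(read_state())
E
```

```text
top [[0.03, -1.0, 0.04, 411.8], [-1.0, -0.03, 0.0, -16.35], [0.0, -0.04, -1.0, 1051.48], [0.0, 0.0, 0.0, 1.0]] [[492.33555124   0.         315.05694452]
 [  0.         492.33555124 238.60385866]
 [  0.           0.           1.        ]] -0.1349222977084772
bone_center 0.77 [164.48  213.696] 1235 [499.2 298.8] 38.0 ang -2.969 len 180.0
bone_center 0.76 [232.384 296.208] 1387 [329.4 152.5] 37.0 ang -2.543 len 183.0
bone_center 0.62 [367.872 306.   ] 1267 [ 315.  -132.6] 37.0 ang 2.904 len 177.0
slot_seat 0.72 [378.88  203.088] 877 [ 534.1 -146.1] 99.0 ang -3.025 len 88.0
[(0.8, array([377.024, 199.488]))]
short_bone_center 0.58 [273.216 193.104] 959 [553.   78.1] 37.0 ang 3.107 len 113.0
stick_center 0.92 [215.296 195.504] 875 [546.5 193.6] 25.0 ang 3.08 len 178.0
side [[-0.99, -0.05, 0.13, 318.89], [-0.14, 0.46, -0.88, 922.25], [-0.02, -0.89, -0.46, 582.36], [0.0, 0.0, 0.0, 1.0]] [[498.8417935    0.         315.07698229]
 [  0.         498.8417935  238.16238175]
 [  0.           0.           1.        ]] -0.12790922736571367
bone_center 0.79 [385.792 243.216] 839 [ 310.8 -122. ] 36.0
[... 424 characters left out ...]
44.7 199.4] 23.0 ang 3.062 len 192.0
{'clock': 0.6, 'q': array([-1.32061302e+00,  3.50737036e-01,  1.65181851e+00, -2.44884054e-05,
        1.13907115e+00, -8.46385054e-02]), 'dq': array([-0.00083272,  0.00037889,  0.00173133,  0.00066405, -0.00020599,
        0.00057836]), 'joint_efforts': array([ 1.68668707e-04, -5.05853570e+01, -2.91572016e+01, -1.60517675e-04,
        6.76534619e-04, -1.87501223e-05]), 'ee_pos': array([ 180.72365201, -519.44077967,  191.76221731]), 'tcp_rot': array([-3.09763728e+00, -5.23494158e-01,  3.92368743e-05]), 'wrist_force': array([ 0.31387945, -0.19711453, -0.07552423]), 'torque': array([-0.01308712, -0.03642901,  0.01867294]), 'gripper_width': 85.3439315768793}
```

View pics/top0.png

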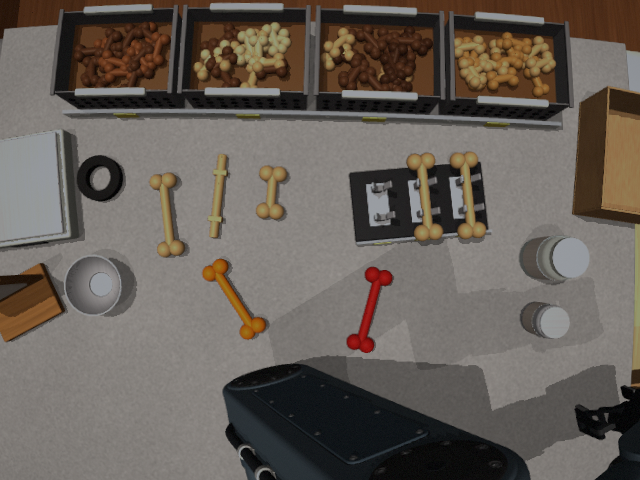

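View pics/side0.png

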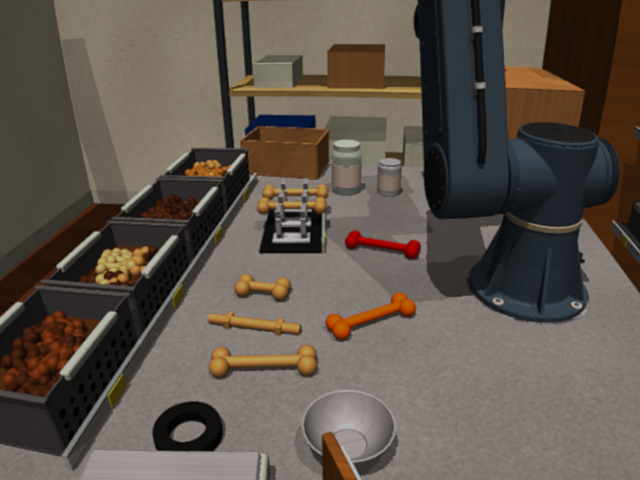

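Candidates in the top picture: tan long bone (167,215), orange bone (233,298), red bone (370,308), short bone (272,193), stick (218,195), and the two displayed bones (425,197) and (468,195). I choose (167,215). The empty place is at (380,204). Next is a close check and a fit.

```bash
python3 - <<'E'
from h import *
W=np.load("topW.npy");img=cv2.imread("pics/top0.png")
a=cv2.resize(img[150:280,130:290],None,fx=3.75,fy=3.75,interpolation=cv2.INTER_CUBIC)[:300]
b=cv2.resize(img[140:250,340:500],None,fx=3.75,fy=3.75,interpolation=cv2.INTER_CUBIC)
cv2.imwrite("pics/crop.png",np.vstack([cv2.resize(img[155:265,130:290],(480,330)),cv2.resize(img[145:245,340:500],(400,250)).copy() if 0 else cv2.resize(img[145:235,340:500],(480,270),interpolation=cv2.INTER_CUBIC)]))
for cam in("top","side"):
    W=np.load(cam+"W.npy");img=cv2.imread(f"pics/{cam}0.png")
    hsv=cv2.cvtColor(img,cv2.COLOR_BGR2HSV);tan=(hsv[...,1]>90)&(hsv[...,0]<28)
    def fit(name,c,R,zlo):
        m=tan&(np.hypot(W[...,0]-c[0],W[...,1]-c[1])<R)&(W[...,2]>zlo)
        n,l,s,_=cv2.connectedComponentsWithStats(m.astype(np.uint8));m=l==1+s[1:,4].argmax()
        P=W[m];x=P[:,:2];(cx,cy),(w,h),an=cv2.minAreaRect(x.astype(np.float32))
        me=x.mean(0);e,V=np.linalg.eigh(np.cov(x.T));ax=V[:,1]*np.sign(V[0,1])
        t=(x-me)@ax;mid=(t.max()+t.min())/2
        for _ in range(3):
            sh=abs((x-me)@ax-mid)<45
            f=np.polyfit(x[sh,0],x[sh,1],1);ax=np.array([1,f[0]])/np.hypot(1,f[0])
        xc=(me+mid*ax)[0]
        print(cam,name,"rect",round(cx,1),round(cy,1),round(w),round(h),"shaft",round(xc,1),np.polyval(f,xc).round(1),"ang",np.arctan(f[0]).round(3),"z95",np.percentile(P[sh,2],95).round(1))
    fit("bone",(499,302),110,8)
    fit("disp1",(540,-236),45 if 0 else 105,80) if 0 else None
    for nm,y in(("d1",-236),("d2",-326)):
        m=tan&(abs(W[...,0]-540)<110)&(abs(W[...,1]-y)<44)&(W[...,2]>62)
        P=W[m];x=P[:,0];lo,hi=np.percentile(x,[.5,99.5]);mid=(lo+hi)/2
        s=abs(x-mid)<42;f=np.polyfit(x[s],P[s,1],1)
        print(cam,nm,len(P),"x",mid.round(1),round(hi-lo),"y",np.polyval(f,mid).round(1),"ang",f[0].round(3),"z95",np.percentile(P[s,2],95).round(1))
    # clips empty
    m=(abs(W[...,0]-540)<60)&(abs(W[...,1]+146)<35)
    for zl,zh in((70,84),(84,110)):
        k=m&(W[...,2]>zl)&(W[...,2]<zh);P=W[k]
        for q in(P[P[:,0]>540],P[P[:,0]<540]):
            if len(q)>2:
              for r in(q[q[:,1]>q[:,1].mean()],q[q[:,1]<q[:,1].mean()]): print(cam,"clip",zl,len(r),np.median(r,0).round(1),r.min(0).round(),r.max(0).round())
E
```

```text
top bone rect 500.8 299.6 176 58 shaft 500.8 299.6 ang 0.163 z95 28.2
top d1 1187 x 547.6 174 y -235.9 ang 0.121 z95 73.4
top d2 1139 x 554.2 174 y -325.1 ang 0.119 z95 73.6
top clip 70 10 [ 560.6 -133.1   76.1] [ 558. -136.   71.] [ 570. -130.   80.]
top clip 70 25 [ 565.8 -153.5   77.1] [ 561. -158.   70.] [ 573. -150.   84.]
top clip 70 12 [ 503.8 -140.    76.3] [ 498. -141.   70.] [ 510. -135.   83.]
top clip 70 22 [ 506.7 -160.4   75.5] [ 501. -163.   71.] [ 513. -157.   83.]
top clip 84 20 [ 563.2 -127.2   93. ] [ 557. -130.   85.] [ 569. -125.   98.]
top clip 84 26 [ 566.8 -159.    92.2] [ 561. -163.   84.] [ 573. -154.   97.]
top clip 84 15 [ 502.4 -134.1   93.4] [ 498. -137.   86.] [ 508. -132.   99.]
top clip 84 30 [ 507.3 -165.8   91.4] [ 502. -170.   84.] [ 513. -163.   98.]
side bone rect 501.9 307.8 177 57 shaft 501.5 307.8 ang 0.16 z95 28.0
side d1 475 x 547.1 176 y -230.1 ang 0.103 z95 73.7
side d2 391 x 553.4 173 y -320.0 ang 0.122 z95 72.1
side clip 70 29 [ 562.9 -129.6   75.1] [ 557. -135.   70.] [ 569. -125.   84.]
side clip 70 12 [ 562.3 -154.7   78. ] [ 560. -160.   70.] [ 573. -151.   83.]
side clip 70 25 [ 503.2 -136.4   76.6] [ 499. -140.   71.] [ 508. -134.   84.]
side clip 70 6 [ 504.5 -152.2   80.8] [ 499. -166.   74.] [ 512. -140.   83.]
side clip 84 22 [ 563.4 -127.3   89.9] [ 559. -129.   84.] [ 569. -123.   97.]
side clip 84 27 [ 567.5 -158.3   90.6] [ 562. -165.   84.] [ 573. -154.   97.]
side clip 84 22 [ 502.6 -133.    92.2] [ 498. -136.   86.] [ 509. -129.   97.]
side clip 84 27 [ 507.4 -165.    90.8] [ 502. -172.   84.] [ 513. -158.   97.]
```

View pics/crop.png

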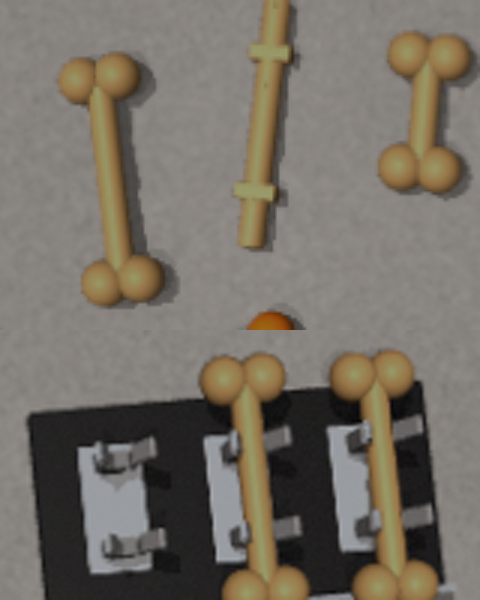

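```bash
python3 -m crank '[[[0.045,0.115,0],-0.02,1],[[0.045,0.115,0],-0.02,1],[[0.045,0.115,0],-0.02,1],[[0.045,0.115,0],-0.02,1],[[0.045,0.115,0],-0.02,1],[[0.045,0.115,0],-0.02,1],[[0.045,0.115,0],-0.02,1],[[0.045,0.115,0],-0.02,1],[[0.045,0.115,0],0,1],[[0.045,0.115,0],0,1]]'
```

```text
clock: 1.6
ee_pos: [359.3, -54.4, 192.5]
tcp_rot: [3.128, 0.235, 0.008]
wrist_force: [1.1, -0.6, 0.7]
gripper_width: 85.7
```

```bash
python3 -m crank '[[[0.044,0.111,0],0.012,1],[[0.044,0.111,0],0,1],[[0.044,0.111,0],0,1],[[0.044,0.111,0],0,1],[[0.044,0.111,0],0,1],[[0.044,0.111,0],0,1],[[0.044,0.111,0],0,1],[[0.044,0.111,0],0,1],[[0,0,0],0,1],[[0,0,0],0,1]]'; python3 - <<'E'
from h import *
s=read_state();print(s["ee_pos"],s["tcp_rot"])
p=capture("top");W=cloud(p);save(p,"top1")
E
```

```text
clock: 2.6
ee_pos: [503.5, 323.4, 192.9]
tcp_rot: [3.125, 0.267, 0.016]
wrist_force: [0.6, 0.3, 0.1]
gripper_width: 85.1
[503.49337045 323.38554658 192.8867885 ] [3.12527671 0.2674725  0.01623524]
```

```bash
python3 -m crank '[[[-0.007,-0.056,0],-0.008,1],[[0,0,0],0,1],[[0,0,-0.1],0,1],[[0,0,-0.1],0,1],[[0,0,-0.1],0,1],[[0,0,0],0,1],[[0,0,0],0,1]]'
```

```text
clock: 3.35
ee_pos: [501.4, 295.3, 74.7]
tcp_rot: [3.13, 0.243, 0.026]
wrist_force: [-0.4, 0.2, 1.0]
gripper_width: 85.6
```

```bash
python3 -m crank '[[[0,0.014,-0.06],0.008,1],[[0,0,-0.06],0,1],[[0,0,0],0,1],[[0,0,0],0,1]]'
```

```text
clock: 3.75
ee_pos: [506.3, 302.6, 35.4]
tcp_rot: [-3.128, -0.254, -0.044]
wrist_force: [0.1, 0.7, 0.5]
gripper_width: 85.3
```

```bash
python3 -m crank '[[[-0.012,-0.003,-0.04],0,1],[[0,0,-0.02],0,1],[[0,0,0],0,1],[[0,0,0],0,1]]'
```

```text
clock: 4.15
ee_pos: [505.5, 303.1, 18.5]
tcp_rot: [-3.125, -0.253, -0.059]
wrist_force: [0.5, -0.2, 0.4]
gripper_width: 85.5
```

```bash
python3 -m crank '[[[-0.012,-0.004,-0.03],0.003,1],[[0,0,0],0,1],[[0,0,-0.008],0,1],[[0,0,0],0,1]]'
```

```text
clock: 4.55
ee_pos: [501.1, 301.7, 3.6]
tcp_rot: [-3.123, -0.258, -0.061]
wrist_force: [0.2, -0.2, -0.2]
gripper_width: 85.7
```

```bash
python3 - <<'E'
from h import *
p=capture("side");cv2.imwrite("pics/g.png",cv2.resize(p["color"][230:460,130:450,::-1],None,fx=2,fy=2))
E
```

```text
(no output)
```

View pics/g.png

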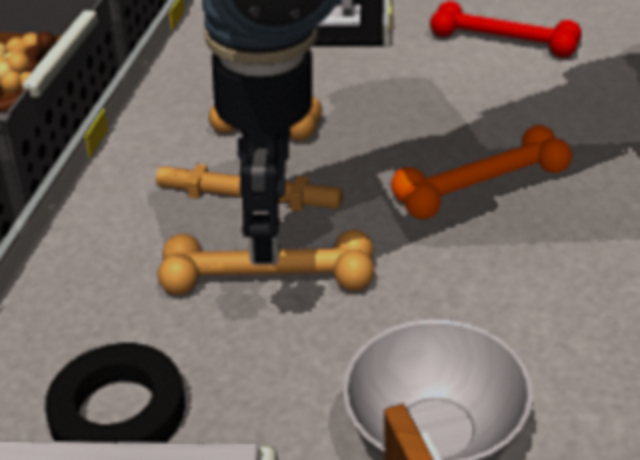

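```bash
python3 -m crank '[[[0,0,0],0,-1],[[0,0,0],0,-1],[[0,0,0],0,-1],[[0,0,0],0,-1]]';python3 -m crank '[[[0,0,0],0,-1],[[0,0,0],0,-1],[[0,0,0],0,-1],[[0,0,0],0,-1]]'
```

```text
clock: 5.0
ee_pos: [501.8, 302.0, 4.2]
tcp_rot: [-3.123, -0.258, -0.063]
wrist_force: [-0.1, 0.9, 0.6]
gripper_width: 28.3
clock: 5.4
ee_pos: [501.8, 302.1, 4.3]
tcp_rot: [-3.123, -0.258, -0.063]
wrist_force: [-0.3, 0.4, -0.3]
gripper_width: -0.1
```

The gripper shut on nothing. I'll look.

```bash
python3 - <<'E'
from h import *
p=capture("side");p2=capture("top");W=cloud(p);np.save("W2.npy",W)
a=cv2.resize(p["color"][270:410,190:350,::-1],(480,420),interpolation=2);b=cv2.resize(p2["color"][130:290,110:210,::-1],(300,420) if 0 else (262,420),interpolation=2)
cv2.imwrite("pics/g2.png",np.hstack([a,b]))
E
```

```text
(no output)
```

View pics/g2.png

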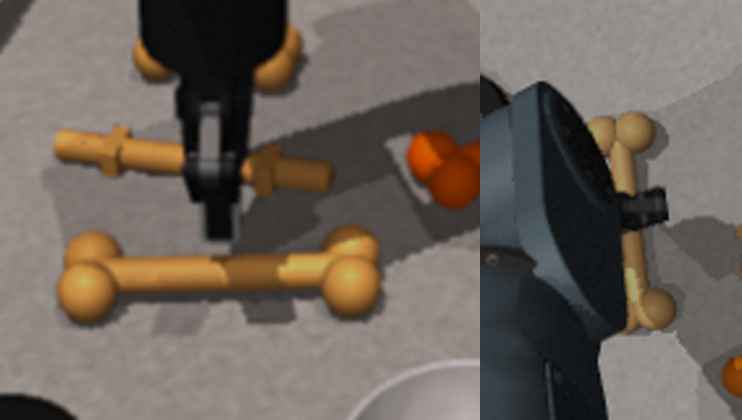

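```bash
python3 - <<'E'
from h import *
W=np.load("W2.npy")
for (u,v) in((218,232),(218,225),(215,205),(210,160),(210,110),(205,60),(235,270)):
    c=190+u//3;r=270+v//3
    print((u,v),W[r,c].round(1),W[r,c-1].round(0),W[r,c+1].round(0))
s=read_state();print(s)
from scipy.spatial.transform import Rotation as R
print(R.from_rotvec(s["tcp_rot"]).as_matrix().round(3))
E
```

```text
(218, 232) [499.2 312.5  56.1] [500. 316.  59.] [497. 314.  57.]
(218, 225) [499.7 310.   58.2] [500. 314.  62.] [498. 309.  57.]
(215, 205) [499.7 311.9  74.2] [500. 317.  78.] [498. 311.  73.]
(210, 160) [486.3 355.3 138.3] [487. 357. 139.] [485. 353. 137.]
(210, 110) [489.4 336.7 155.2] [490. 339. 157.] [488. 336. 155.]
(205, 60) [490.3 336.7 183.4] [492. 337. 183.] [489. 337. 183.]
(235, 270) [492.6 307.1  24.4] [494. 308.  25.] [491. 306.  23.]
{'clock': 5.5, 'q': array([ 0.46662179,  0.64440454,  1.7168968 , -0.01200485,  0.74006518,
        1.88139017]), 'dq': array([ 0.00063723, -0.00065788,  0.00057558,  0.00048102, -0.0001571 ,
       -0.00070628]), 'joint_efforts': array([-1.57325512e-04, -5.90008700e+01, -2.15154541e+01, -1.90290716e-02,
       -1.32191973e-01,  6.43710928e-05]), 'ee_pos': array([501.79579989, 302.07333828,   4.35220806]), 'tcp_rot': array([-3.12274688, -0.25778799, -0.0632413 ]), 'wrist_force': array([ 0.39575452,  0.29492079, -0.88587347]), 'torque': array([-0.00824638,  0.01123175, -0.03032842]), 'gripper_width': -0.06623118458348908}
[[ 0.986  0.164  0.04 ]
 [ 0.164 -0.986  0.011]
 [ 0.041 -0.004 -0.999]]
```

The side depth puts the shut fingertips at z≈52 mm, while the state says 4 mm; x and y agree. Before descending on vision I'll raise the tool and see whether the error is constant or grows with travel.

```bash
cat >> h.py <<'E'
def tip(p,x0,y0,zmin=30):
    W=cloud(p);v=p["color"].max(-1)<75
    m=v&(abs(W[...,0]-x0)<14)&(abs(W[...,1]-y0)<40)&(W[...,2]>zmin)&(W[...,2]<250)
    n,l,s,_=cv2.connectedComponentsWithStats(m.astype(np.uint8));m=l==1+s[1:,4].argmax()
    P=W[m];lo=np.percentile(P[:,2],1);q=P[P[:,2]<lo+12]
    return lo.round(1),np.median(q,0).round(1),np.median(P[P[:,2]<lo+40],0).round(1)
E
python3 - <<'E'
from h import *
print(tip(capture("side"),500,305))
E
python3 -m crank '[[[0,0,0.1],0,-1],[[0,0,0.1],0,-1],[[0,0,0.0],0,-1],[[0,0,0],0,-1]]'
python3 - <<'E'
from h import *
s=read_state();print(s["q"],s["ee_pos"]);print(tip(capture("side"),500,305))
E
```

```text
(np.float64(116.1), array([507.3, 319.1, 118.8]), array([507.1, 320.8, 141.8]))
clock: 5.95
ee_pos: [500.8, 301.5, 85.9]
tcp_rot: [-3.124, -0.258, -0.06]
wrist_force: [-0.6, 0.1, 0.4]
gripper_width: 0.1
[ 0.46658918  0.52024758  1.68260812 -0.01038591  0.90097356  1.87883851] [500.79962173 301.53437955  85.86292207]
(np.float64(127.8), array([496.2, 310.2, 135.3]), array([495.6, 312.5, 147.4]))
```

The offset is about +45 mm at both heights, so it's roughly constant. I'll descend on vision.

```bash
python3 -m crank '[[[0,0,0],0,1],[[0,0,0],0,1],[[0,0,0],0,1],[[0,0,0],0,1],[[0,0,0],0,1],[[0,0,-0.1],0,1],[[0,0,-0.1],0,1],[[0,0,-0.05],0,1],[[0,0,0],0,1],[[0,0,0],0,1]]'

```

```text
clock: 7.0
ee_pos: [500.3, 301.3, -19.7]
tcp_rot: [-3.125, -0.258, -0.057]
wrist_force: [-0.2, 0.0, 0.3]
gripper_width: 85.5
```

```bash
python3 -m crank '[[[0,0,-0.025],0.0,1],[[0,0,0],0,1],[[0,0,-0.015],0,1],[[0,0,0],0,1],[[0,0,0],0,1]]'
python3 - <<'E'
from h import *
p=capture("side");W=cloud(p);np.save("W3.npy",W);cv2.imwrite("pics/g3.png",cv2.resize(p["color"][270:410,170:370,::-1],None,fx=3,fy=3))
E
```

```text
clock: 7.5
ee_pos: [502.5, 302.4, -33.2]
tcp_rot: [-3.122, -0.258, -0.065]
wrist_force: [0.2, -0.3, 0.7]
gripper_width: 85.3
```

View pics/g3.png

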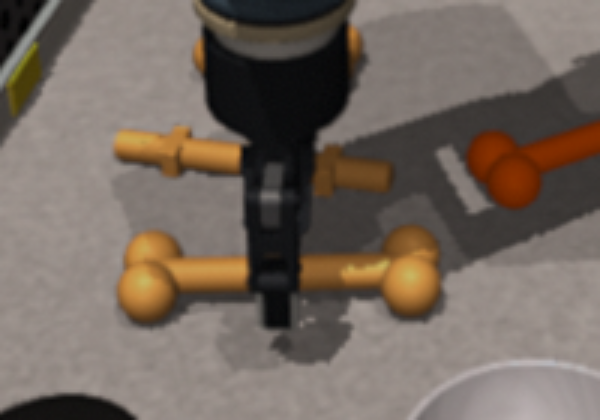

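```bash
python3 - <<'E'
from h import *
W=np.load("W3.npy")
for r in range(360,384,2): print(r,W[r,260:266:2].round(0).tolist())
E
python3 -m crank '[[[0,0,-0.02],0,1],[[0,0,0],0,1],[[0,0,0],0,1]]'
```

```text
360 [[488.0, 366.0, 76.0], [486.0, 365.0, 76.0], [483.0, 364.0, 75.0]]
362 [[488.0, 369.0, 76.0], [484.0, 370.0, 77.0], [481.0, 370.0, 77.0]]
364 [[487.0, 374.0, 76.0], [484.0, 372.0, 74.0], [481.0, 373.0, 76.0]]
366 [[487.0, 374.0, 72.0], [484.0, 374.0, 72.0], [481.0, 373.0, 72.0]]
368 [[493.0, 354.0, 49.0], [490.0, 354.0, 49.0], [486.0, 357.0, 53.0]]
370 [[493.0, 357.0, 48.0], [490.0, 355.0, 46.0], [487.0, 356.0, 48.0]]
372 [[493.0, 357.0, 43.0], [491.0, 354.0, 41.0], [487.0, 356.0, 43.0]]
374 [[493.0, 357.0, 39.0], [490.0, 358.0, 40.0], [488.0, 354.0, 37.0]]
376 [[494.0, 355.0, 33.0], [491.0, 355.0, 34.0], [488.0, 356.0, 34.0]]
378 [[493.0, 360.0, 33.0], [491.0, 355.0, 29.0], [488.0, 356.0, 31.0]]
380 [[503.0, 330.0, -0.0], [499.0, 330.0, 0.0], [496.0, 330.0, 1.0]]
382 [[501.0, 335.0, 1.0], [498.0, 334.0, -0.0], [495.0, 335.0, 1.0]]
clock: 7.85
ee_pos: [502.5, 302.4, -41.7]
tcp_rot: [-3.122, -0.258, -0.065]
wrist_force: [0.1, -0.3, 0.2]
gripper_width: 85.6
```

```bash
python3 -m crank '[[[0,0,-0.012],0,1],[[0,0,0],0,1],[[0,0,0],0,-1],[[0,0,0],0,-1],[[0,0,0],0,-1],[[0,0,0],0,-1],[[0,0,0],0,-1],[[0,0,0],0,-1],[[0,0,0],0,-1],[[0,0,0],0,-1]]'
```

```text
clock: 8.85
ee_pos: [507.9, 302.2, -38.7]
tcp_rot: [-3.121, -0.259, -0.081]
wrist_force: [-0.1, -0.5, 2.6]
gripper_width: 18.6
```

```bash
python3 -m crank '[[[0,0,0.05],0,-1],[[0,0,0.1],0,-1],[[0,0,0.1],0,-1],[[0,0,0.1],0,-1],[[0,0,0.1],0,-1],[[0,0,0],0,-1],[[0,0,0],0,-1]]'
python3 - <<'E'
from h import *
p=capture("side");W=cloud(p);cv2.imwrite("pics/g4.png",cv2.resize(p["color"][180:400,130:450,::-1],None,fx=2,fy=2))
hsv=cv2.cvtColor(p["color"],cv2.COLOR_RGB2HSV);tan=(hsv[...,1]>110)&(hsv[...,0]<28)
m=tan&(abs(W[...,0]-500)<120)&(abs(W[...,1]-300)<60)&(W[...,2]>90);P=W[m]
x=P[:,0];mid=(x.min()+x.max())/2;s=abs(x-mid)<40
print(read_state()["ee_pos"],len(P),mid,np.ptp(x),np.polyfit(x[s]-mid,P[s,1],1),np.polyfit(x[s]-mid,P[s,2],1),np.percentile(P[s,2],[3,97]))
E
```

```text
clock: 9.55
ee_pos: [504.0, 300.9, 144.3]
tcp_rot: [-3.124, -0.261, -0.069]
wrist_force: [-0.4, -0.3, -1.2]
gripper_width: 18.4
[504.32486351 301.06744315 144.35975813] 1962 499.1242333204059 180.0509123690237 [1.53944121e-01 3.07607206e+02] [-1.95773280e-01  2.14673445e+02] [195.32491678 354.55269006]
```

View pics/g4.png

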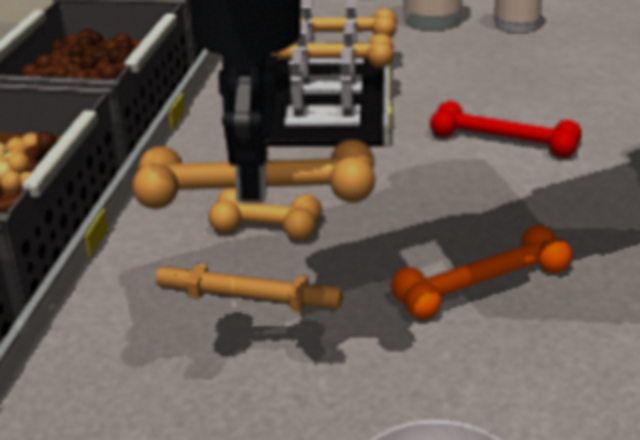

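```bash
cat >> h.py <<'E'
def bone(cam,c,zl,zh,R=120):
    p=capture(cam);W=cloud(p);hsv=cv2.cvtColor(p["color"],cv2.COLOR_RGB2HSV);tan=(hsv[...,1]>110)&(hsv[...,0]<28)&(hsv[...,2]>60)
    m=tan&(abs(W[...,0]-c[0])<R)&(abs(W[...,1]-c[1])<45)&(W[...,2]>zl)&(W[...,2]<zh);P=W[m]
    lo,hi=np.percentile(P[:,0],[.5,99.5]);mid=(lo+hi)/2;t=P[:,0]-mid;s=abs(t)<45;k=s&(abs(t)>14)
    for _ in range(3):
        f=np.polyfit(t[k],P[k,1],1);g=np.polyfit(t[k],P[k,2],1)
        k=s&(abs(t)>14)&(abs(np.polyval(g,t)-P[:,2])<12)&(abs(np.polyval(f,t)-P[:,1])<12)
    kn=[np.round([P[q,2].max(),P[q,1].max(),P[q,1].min()]).tolist() for q in(t<-60,t>60)]
    print(cam,len(P),k.sum(),"x",mid.round(1),"len",round(hi-lo),"y",f[1].round(1),"ang",f[0].round(3),"z",g[1].round(1),"pitch",g[0].round(3),"top",np.percentile(P[k,2],95).round(1),"knobs-+",kn)
    return p
E
python3 -m crank '[[[0.01,-0.06,0],-0.024,-1],[[0.01,-0.12,0],-0.024,-1],[[0.01,-0.12,0],0,-1],[[0.01,-0.12,0],0,-1],[[0.01,-0.12,0],0,-1],[[0.01,-0.12,0],0,-1],[[0.01,-0.12,0],0,-1],[[0.01,-0.12,0],0,-1],[[0.01,-0.06,0],0,-1],[[0,0,0],0,-1]]'
python3 -m crank '[[[0,0,0],0,-1],[[0,0,0],0,-1]]'
python3 - <<'E'
from h import *
s=read_state();e=s["ee_pos"];print(e,s["tcp_rot"],s["q"])
for c in("side","top"): 
    try: bone(c,(535,e[1]),140,235)
    except Exception as x: print(x)
E
```

```text
clock: 10.6
ee_pos: [531.8, -96.8, 128.3]
tcp_rot: [-3.13, -0.184, -0.035]
wrist_force: [0.1, 0.2, -0.7]
gripper_width: 17.9
clock: 10.8
ee_pos: [530.5, -95.9, 125.9]
tcp_rot: [-3.128, -0.182, -0.028]
wrist_force: [0.4, 0.1, -1.4]
gripper_width: 18.4
[530.47274604 -95.93552237 125.90350532] [-3.1281611  -0.18241591 -0.02819184] [-0.2728816   0.40218851  1.75707859  0.01627482  0.96796848  1.17228715]
side 808 229 x 525.5 len 173 y -89.8 ang 0.112 z 186.0 pitch -0.039 top 192.6 knobs-+ [[202.0, -73.0, -126.0], [198.0, -56.0, -106.0]]
index -1 is out of bounds for axis 0 with size 0
```

```bash
python3 -m crank '[[[0.012,-0.06,0],0,-1],[[0.008,-0.06,0],0,-1],[[0,0,0],0,-1],[[0,0,0],0,-1],[[0,0,0],0,-1]]'
python3 - <<'E'
from h import *
s=read_state();e=s["ee_pos"];print(e,s["tcp_rot"])
bone("side",(535,e[1]),140,235)
E
```

```text
clock: 11.4
ee_pos: [539.0, -139.4, 126.1]
tcp_rot: [-3.127, -0.195, -0.028]
wrist_force: [0.1, -0.6, -1.2]
gripper_width: 17.9
[ 538.99870645 -139.4348713   126.12841692] [-3.12667481 -0.19462606 -0.02824657]
side 732 211 x 534.8 len 173 y -133.3 ang 0.119 z 186.4 pitch -0.029 top 193.1 knobs-+ [[202.0, -116.0, -171.0], [198.0, -99.0, -153.0]]
```

```bash
python3 -m crank '[[[0,-0.018,0],-0.003,-1],[[0,0,-0.05],0,-1],[[0,0,-0.05],0,-1],[[0,0,-0.05],0,-1],[[0,0,-0.02],0,-1],[[0,0,0],0,-1],[[0,0,0],0,-1]]'
python3 - <<'E'
from h import *
s=read_state();e=s["ee_pos"];print(e,s["tcp_rot"])
p=bone("side",(535,e[1]),95,170);cv2.imwrite("pics/g5.png",cv2.resize(p["color"][130:270,200:380,::-1],None,fx=4,fy=4,interpolation=2))
E
```

```text
clock: 12.15
ee_pos: [540.0, -146.1, 57.9]
tcp_rot: [-3.128, -0.194, -0.033]
wrist_force: [-0.1, -0.1, -1.0]
gripper_width: 18.0
[ 539.96373917 -146.06155327   57.87200657] [-3.12795879 -0.19405866 -0.03275444]
side 726 195 x 535.1 len 173 y -139.5 ang 0.118 z 117.5 pitch -0.03 top 124.4 knobs-+ [[134.0, -124.0, -172.0], [129.0, -106.0, -157.0]]
```

View pics/g5.png

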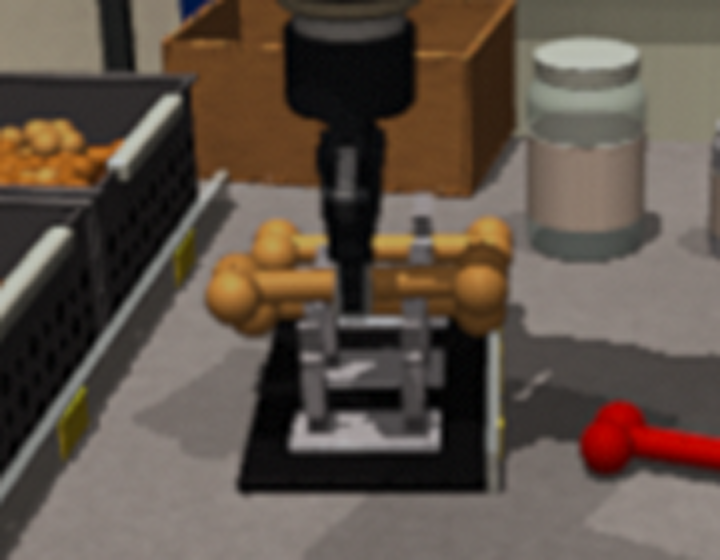

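The bone sits centred over the empty clips at about (360,285) in the crop, with the fingers between the clips. Now I'll press down in steps.

```bash
python3 -m crank '[[[-0.004,-0.002,-0.03],0,-1],[[0,0,-0.03],0,-1],[[0,0,0],0,-1],[[0,0,0],0,-1]]';  python3 -m crank '[[[0,0,-0.025],0,-1],[[0,0,0],0,-1]]'
```

```text
clock: 12.6
ee_pos: [539.1, -147.3, 33.4]
tcp_rot: [-3.129, -0.194, -0.037]
wrist_force: [-0.4, 0.3, -1.1]
gripper_width: 17.8
clock: 12.8
ee_pos: [539.4, -147.1, 23.0]
tcp_rot: [-3.129, -0.194, -0.038]
wrist_force: [-0.1, 2.6, -1.5]
gripper_width: 18.4
```

```bash
python3 -m crank '[[[0,0,-0.02],0,-1],[[0,0,0],0,-1]]';  python3 -m crank '[[[0,0,-0.02],0,-1],[[0,0,0],0,-1]]'; python3 - <<'E'
from h import *
e=read_state()["ee_pos"];bone("side",(535,e[1]),50,130)
E
```

```text
clock: 13.0
ee_pos: [540.1, -147.1, 15.2]
tcp_rot: [-3.129, -0.194, -0.04]
wrist_force: [0.4, 0.8, -7.7]
gripper_width: 18.0
clock: 13.2
ee_pos: [540.3, -147.0, 6.9]
tcp_rot: [-3.129, -0.194, -0.041]
wrist_force: [-0.8, 2.6, -6.5]
gripper_width: 18.3
side 594 103 x 535.5 len 175 y -140.6 ang 0.134 z 67.3 pitch -0.003 top 73.7 knobs-+ [[81.0, -123.0, -174.0], [80.0, -105.0, -162.0]]
```

```bash
python3 -m crank '[[[0,0,-0.01],0,-1],[[0,0,0],0,-1]]';  python3 -m crank '[[[0,0,-0.01],0,-1],[[0,0,0],0,-1]]'; python3 - <<'E'
from h import *
e=read_state()["ee_pos"];bone("side",(535,e[1]),50,130)
E
```

```text
clock: 13.45
ee_pos: [540.5, -147.1, 6.5]
tcp_rot: [-3.129, -0.194, -0.041]
wrist_force: [-0.7, 2.1, -3.8]
gripper_width: 17.9
clock: 13.65
ee_pos: [540.6, -147.1, 6.6]
tcp_rot: [-3.129, -0.195, -0.041]
wrist_force: [-0.0, 2.4, -6.4]
gripper_width: 18.1
side 590 105 x 535.8 len 175 y -141.0 ang 0.128 z 67.1 pitch -0.003 top 73.0 knobs-+ [[81.0, -125.0, -173.0], [80.0, -105.0, -158.0]]
```

```bash
python3 -m crank '[[[0,0,-0.02],0,-1]]';  python3 -m crank '[[[0,0,-0.03],0,-1]]'; python3 -m crank '[[[0,0,0],0,-1],[[0,0,0],0,-1]]'; python3 - <<'E'
from h import *
e=read_state()["ee_pos"];bone("side",(535,e[1]),50,130)
E
```

```text
clock: 13.8
ee_pos: [543.8, -147.6, 3.2]
tcp_rot: [-3.131, -0.195, -0.052]
wrist_force: [-27.4, 19.1, 91.6]
gripper_width: 18.1
clock: 13.9
ee_pos: [549.6, -148.3, -1.7]
tcp_rot: [-3.134, -0.194, -0.071]
wrist_force: [16.5, 25.4, 61.8]
gripper_width: 18.1
clock: 14.1
ee_pos: [550.1, -147.1, -0.5]
tcp_rot: [-3.133, -0.195, -0.073]
wrist_force: [-2.6, 5.1, -2.6]
gripper_width: 17.9
side 551 79 x 535.4 len 174 y -141.7 ang 0.116 z 67.5 pitch 0.0 top 73.6 knobs-+ [[84.0, -123.0, -175.0], [83.0, -107.0, -162.0]]
```

A hard stop at about 92 N, with the bone level and at the same height as the displayed bones. I'll release and lift.

```bash
python3 -m crank '[[[0,0,0],0,0.2],[[0,0,0],0,0.2],[[0,0,0],0,0.2],[[0,0,0],0,0.2],[[0,0,0],0,0.2],[[0,0,0],0,0.2]]';  python3 -m crank '[[[0,0,0.03],0,0.2],[[0,0,0.06],0,0.2],[[0,0,0.1],0,0.2],[[0,0,0.1],0,0.2],[[0,0,0.1],0,0.2],[[0,0,0.1],0,0.2],[[-0.1,0,0],0,0.2],[[-0.12,0,0],0,0.2],[[-0.12,0,0],0,0.2],[[-0.1,0,0],0,0.2]]'
python3 -m crank '[[[0,-0.1,0],0,0.2],[[0,-0.12,0],0,0.2],[[0,-0.12,0],0,0.2],[[0,-0.12,0],0,0.2],[[0,0,0],0,0.2],[[0,0,0],0,0.2]]'
python3 - <<'E'
from h import *
for c in("side","top"):
    p=bone(c,(535,-146),50,130); 
    if c=="side": a=cv2.resize(p["color"][130:330,200:400,::-1],(500,500),interpolation=2)
    W=cloud(p)
    for n in("short_bone_center","stick_center"):
        r=models.regions_of(n,p)
        if r: print(c,n,np.nanmean(W[r[0]["region"]],0).round(1),r[0]["conf"])
b=cv2.resize(p["color"][130:260,340:500,::-1],(300,244),interpolation=2)
cv2.imwrite("pics/end.png",np.hstack([a,np.vstack([b,np.zeros((256,300,3),np.uint8)])]))
E
```

```text
clock: 14.75
ee_pos: [550.9, -148.2, -0.9]
tcp_rot: [3.134, 0.195, 0.076]
wrist_force: [0.2, -0.6, -0.9]
gripper_width: 51.4
clock: 15.75
ee_pos: [371.5, -147.6, 210.9]
tcp_rot: [3.129, 0.199, 0.088]
wrist_force: [-0.1, -0.9, 0.5]
gripper_width: 51.1
clock: 16.35
ee_pos: [364.3, -336.6, 216.8]
tcp_rot: [3.124, 0.198, 0.094]
wrist_force: [-0.3, -0.4, -0.3]
gripper_width: 51.2
side 593 103 x 534.8 len 173 y -139.8 ang 0.117 z 66.8 pitch -0.001 top 72.5 knobs-+ [[82.0, -125.0, -175.0], [83.0, -105.0, -156.0]]
side short_bone_center [551.5  90.3  24.4] 0.92
side stick_center [542.5 200.3  15.6] 0.87
top 952 155 x 535.5 len 174 y -147.2 ang 0.122 z 68.8 pitch -0.002 top 72.7 knobs-+ [[87.0, -128.0, -183.0], [83.0, -109.0, -165.0]]
top short_bone_center [553.4  78.6  27.2] 0.57
top stick_center [544.3 193.6  17.3] 0.97
```

View pics/end.png

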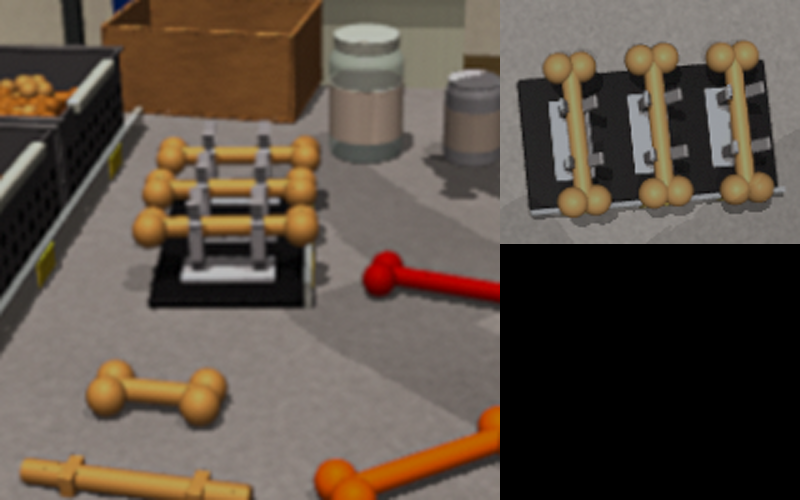

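The bone sits in both clips, level with its neighbours, and the bystanders haven't moved. Handing in.

```bash
python3 -c "
from workcell import job
print(job.job_done())"
```

```text
the job is handed in; nothing more can be done
None
```

The long tan bone is snapped into the empty clip place, released, and the job is handed in at about 16.5 s. No verdict is reported.

**Final checks, from both cameras after release**

| Check | Result |
|---|---|
| Bone centre | about (535, -147) mm; estimated seat (535, -146) mm |
| Angle | 0.12 rad; clips' line about 0.11 rad |
| Height | top of shaft at 72.6 mm, against 72–74 mm for the two displayed bones |
| Tilt along the shaft | close to zero |
| Short bone and stick | network positions within about 3 mm of the start |
| Gripper | clear of everything |

**What went wrong or disagreed**
- **Missed first grasp:** the gripper closed on nothing. The cameras showed the fingertips about 45–50 mm higher than the reported tool position, so I worked from the pictures for height after that.
- **Tool tilt:** the reported tilt drifted to about 0.06 rad over the job. I could not correct it, but the bone still seated level.
- **Pressing force:** the wrist force peaked at 91.6 N along z (about 97 N in all) against the end stop. That was the highest reading I took, and it stays under the 120 N limit.
- **Camera offset:** the side camera reads about 7 mm different across the shaft, because it sees only one flank. I allowed for that, and the displayed bones show nearly the same offset.

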